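# Clear the saw: cut block into the drawer, left-over bar out of the catch tray

## Robot

A 6-joint arm with a two-finger parallel gripper is mounted at the origin on the work surface. World frame = base frame: x ahead of the robot, y to its left, z up, the work surface at z = 0. Lengths are in mm, angles in rad, forces in N, time in s.
With the tool pointing down it reaches from about 375 to 900 mm from the base axis. Payload 3.1 kg.
Tool frame: the origin (TCP) lies at the very end of the fingers, on their centre line; the grasp point (between the pads) lies 19 mm behind it (manip.grip_depth is the distance from the TCP to the grasp point, in mm); z points along the fingers, x is the direction in which the jaws open and shut, and the axes are right-handed (so a half turn about z gives the same grasp; the last joint's range is limited). The gripper opens to 85 mm and grips with 20 to 120 N. Pads are 22 mm wide; open, the fingers measure 114 mm over their backs; the gripper's body (76 mm by 85 mm) begins 54 mm behind the grasp point. The pads swing forward as they close: fully open they stand 13 mm farther back than shut.
Start: joints at [-1.325, 0.527, 1.433, -0, 1.181, -0.178], TCP at [257.606, -569.417, 231.31] pointing down, gripper open.
Joint ranges: [-3.08, 3.08], [-0.75, 2.2], [0.22, 2.44], [-1.43, 4.57], [0, 2.65], [-2.85, 2.85]. Speed limits (rad/s): [2.79, 2.79, 3.14, 3.14, 3.14, 3.14].

## Interface

Orientations are given as a 3x3 rotation matrix whose columns are the frame's x, y, z axes.
In Python, from station import manip gives the robot as it stands.
- The arm moves only by the shell command python3 -m pendant 'ROWS' [FORCE]. ROWS is JSON, a list of rows, each a list of 5 numbers: the closure in counts, from 0 (fully open) to 255 (shut), then the shift along the world's x, y, z in m, then the turn about the world's z in rad. A call has 1 to 20 rows; each row shifts and turns the commanded pose from where the row before left it; what a row does not reach is not made up. A row lasts 1/10 s, in which the tool goes at most 50 mm and 8.59 degrees, less where a joint would pass 70% of its speed; a pose out of reach is approached as far as the arm can. A call is refused whole if a number of a shift passes 0.05 or a number of a turn 0.15, either way. A call with a gripper value outside its range is refused whole. The fingers move at their own pace and stop on an object; FORCE is the grip in N (left out, the last holds). Time passes only in rows, so rows that do not move let the fingers close. It gives the time, the measured TCP pose, the force and the opening at its end, in the units of the state.
- manip.read_state(): the state, without advancing time (a new reading comes with each control period).
- manip.grab_frame(name): name is "side" or "top"; returns the picture (480x640x3 uint8, red, green, blue); there is no depth.
- manip.camera_model(name): a dict with "camera_matrix" (3x3 intrinsics, pixels), "position" and "rotation" of the camera in the world. Camera axes: x right, y down, z forward; pixel columns grow to the right and rows downward; lengths in mm; the calibration is good to about 2 mm. A picture is of the moment at which its call begins. camera_model takes no time and is no camera call.
- manip.hand_in(): hands the job in, once; it reports no verdict.
The state is a dict: "t": time; "joints": joint angles; "qd": joint speeds; "tau": joint torques, N m; "tool_pos": TCP position; "eef_rot": TCP orientation; "ft_force": force on the tool from outside, world axes, zero at the start; "torque": the same for the moment, N m; "grip_width": finger opening in mm.
Only numpy, scipy, OpenCV 4.12 (cv2) and the standard library are available. Lean on these libraries where they do the work, as an engineer would, in place of code of your own. Each camera call takes 0.05 s, during which the arm holds its last target. There are 200 camera calls.

## Task

Clear up after the cut: put the brass block into the open parts drawer and push the drawer fully shut. Then fish the long aluminium bar out of the white catch tray, tilting it so that it comes up through the opening in the cover, and finish holding the whole bar still in the gripper, up in the air at least a hand's thickness (30 mm) above the cover and clear of the tray and the drawer unit. Leave the other things on the bench where they are.

Things in the scene. Friction and masses are not known exactly. Their poses are not given: they have to be found in the camera images.
- block: loose brass block, 45 x 32 x 32 mm (x, y, z), about 0.38 kg, lying flat on the bench; origin at the centre of its underside, x along its 45 mm length.
- bar: loose square aluminium tube with black end plugs, 260 mm long, 18 x 18 mm, about 0.13 kg, lying level in the tray; origin at the centre of its underside, x along it, to its front end, which lies within 0.15 rad of the tray's x. Its front 95 to 125 mm show in the opening; the rest is hidden under the near part of the cover, so it cannot rise level: front end first, tilted.
- bar_front (a point): centre of the bar's front end face (the end seen in the opening), 130 mm from the bar's middle along its +x, on the bar's axis, 9 mm above its underside.
- bar_rear (a point): centre of the bar's rear end face (under the cover), 130 mm from the bar's middle along its -x, on the bar's axis.
- tray: fixed catch tray of the saw: white walls (5 mm) and white cover (4 mm thick, top face 91 mm above the bench) with a yellow patch, dark inside; 340 x 270 mm (x, y); origin at the centre of its underside, on the bench; x runs along the tray, away from the robot. The opening in the cover is from x = 0 (near edge) to x = 140 mm (far edge), y = -105 to +105 mm.
- opening (a point): centre of the opening in the cover, at the height of the cover's top face (x = 70 mm, y = 0 of the tray, 91 mm above the bench).
- ledge_end (a point): far end of the ledge inside the tray that carries the bar, on its top, 35 mm above the bench (x = 45 mm, y = 0 of the tray). The ledge runs from here back to the near wall (x = -165 mm). Beyond it, under the bar's front end, is a well with its floor 23 mm above the bench: room there for fingertips below the bar.
- cabinet: fixed bench-top drawer unit, blue with a grey drawer front, 240 x 200 x 105 mm (x, y, z); origin at the centre of its underside, its front looks to its -x. The drawer slides out along its -x.
- cabinet_drawer0 (a joint): how far the drawer is out, in m: 0 fully shut, 0.165 fully out; starts 0.125 to 0.155 out. Light friction, 1 to 2 N; it stays where it is left, no latch.
- drawer_floor (a point): centre of the drawer's inner floor, 22 mm above the bench; moves with the drawer, axes as the cabinet's. Inside 195 x 158 mm (x, y); side walls end 83 mm, the front panel (104 to 119 mm to the -x side of this point) 91 mm above the bench. Only what stands out of the cabinet is open from above: from the inner front wall (x = -97 mm) backwards for the joint value less 6 mm.
- cabinet_drawer0_handle (a point): middle of the drawer's steel bar handle (100 mm long along y, 11 mm thick), 35 mm in front of the drawer front's face, 67 mm above the bench; moves with the drawer. Pushing this bar along the cabinet's +x shuts the drawer.
- wrench: bystander: steel spanner, 200 mm, 8 mm thick, lying on the bench; origin at its middle.
- hammer: bystander: hammer with a wooden handle, 260 mm, lying; origin near its middle.
- oil_can: bystander: upright oil bottle with red cap and yellow label, 60 mm across, 160 mm tall; origin under its centre.
- mug: bystander: blue mug, 80 mm across, 90 mm tall; origin under its centre.
Mind the look-alikes: they are no part of the job. Of the things like the block, leave any that is turquoise; of the rest the smaller one is meant.

How it is judged:
By the outcome, as a careful person would: the job done as asked, in the order asked, and still so for the second after the job is handed in, while the arm keeps its last pose, push and grip.
It also fails if it takes over 67 s, if anything falls off the work surface, if the arm or the gripper's body presses on something with over 40 N, if the wrist force passes 120 N, or if a joint passes its speed limit or range.

## Working session

There is one attempt and no reset: what is moved stays moved. The work goes in short steps, Python scripts to look and compute and a shell command to move; the robot and the scene stay as the last step left them, time stands still between calls to the robot, and variables do not carry over. Pictures are saved under pics/ and viewed, about 8 in all and at most 12, crops included, and the job is handed in when it is done.

```bash
ls; mkdir -p pics
python3 - <<'E'
from station import manip
import cv2,numpy as np
for n in("top","side"):
    f=manip.grab_frame(n); cv2.imwrite(f"pics/{n}0.png",f[:,:,::-1]); m=manip.camera_model(n); print(n,m)
print(manip.read_state(),manip.grip_depth)
E
```

```text
pics
top {'camera_matrix': array([[469.9322255 ,   0.        , 319.18335656],
       [  0.        , 469.9322255 , 239.91301824],
       [  0.        ,   0.        ,   1.        ]]), 'position': array([ 307.55999606,   -2.10054463, 1320.1153988 ]), 'rotation': array([[ 0.07942796, -0.97674789,  0.19913503],
       [-0.99683901, -0.07818512,  0.01410969],
       [ 0.00178779, -0.19962627, -0.97987048]])}
side {'camera_matrix': array([[463.97318966,   0.        , 316.44904732],
       [  0.        , 463.97318966, 244.71303987],
       [  0.        ,   0.        ,   1.        ]]), 'position': array([ -48.69159622, -714.9768897 , 1307.1462991 ]), 'rotation': array([[ 0.7616845 , -0.50885662,  0.40112549],
       [-0.64786542, -0.60798997,  0.45893201],
       [ 0.01034968, -0.60943674, -0.79276715]])}
{'t': 0.1, 'joints': array([-1.32447295e+00,  5.28388523e-01,  1.43375543e+00,  1.41790171e-05,
        1.18141505e+00, -1.78517114e-01]), 'qd': array([ 0.00181591, -0.00196688, -0.00232018, -0.00025688,  0.00044916,
        0.00028351]), 'tau': array([-8.45381851e-05, -4.43304527e+01, -1.78587377e+01, -1.18114808e-04,
        3.89904308e-03,  1.95861247e-05]), 'tool_pos': array([ 257.47257903, -568.80338723,  230.42802747]), 'eef_rot': array([[ 4.12170092e-01, -9.11106798e-01, -4.66752988e-04],
       [-9.11104868e-01, -4.12170197e-01,  1.91019506e-03],
       [-1.93277338e-03, -3.62064355e-04, -9.99998067e-01]]), 'ft_force': array([ 0.19772577,  0.34156659, -0.41791359]), 'torque': array([ 0.02185992, -0.05144196,  0.02317834]), 'grip_width': 85.87360573909872} 18.700000000000003
```

View pics/top0.png

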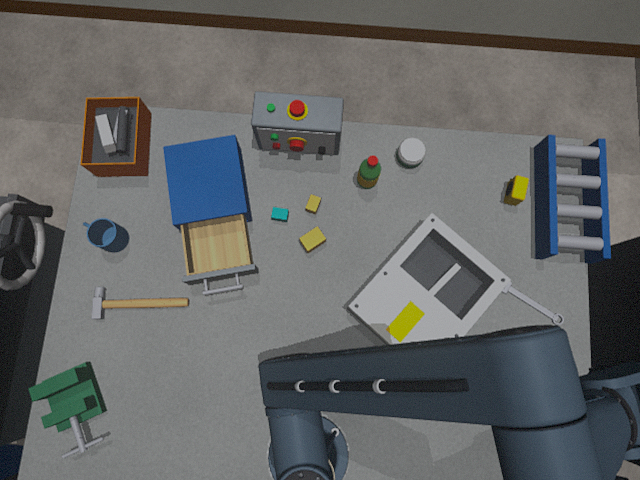

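View pics/side0.png

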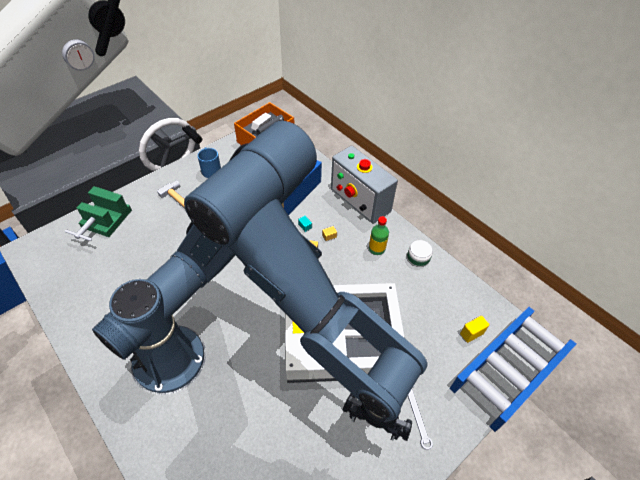

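Top view: brass-like pieces at (313,204) small, (313,239) larger, turquoise at (280,214), yellow thing at (517,190). The tray opening is around (447,275), with the bar visible at (447,277). The drawer is at (217,247) with its handle at (223,291). I'll measure and confirm with a crop.

```bash
cat > h.py <<'E'
from station import manip
import cv2,numpy as np
def ray(n,u,v,z):
    m=manip.camera_model(n);K=m["camera_matrix"]
    d=m["rotation"]@np.linalg.solve(K,[u,v,1.]);p=m["position"]
    return p+d*(z-p[2])/d[2]
def proj(n,P):
    m=manip.camera_model(n);c=m["rotation"].T@(np.asarray(P,float)-m["position"]);q=m["camera_matrix"]@c
    return q[:2]/q[2]
def blobs(img,lo,hi,amin=20):
    h=cv2.cvtColor(img,cv2.COLOR_RGB2HSV);m=cv2.inRange(h,np.array(lo),np.array(hi))
    c,_=cv2.findContours(m,cv2.RETR_EXTERNAL,cv2.CHAIN_APPROX_NONE)
    return [x for x in c if cv2.contourArea(x)>amin]
E
python3 - <<'E'
from h import *
f=cv2.imread("pics/top0.png")[:,:,::-1].copy()
np.set_printoptions(precision=1,suppress=True)
def world(c,z): return np.array([ray("top",u,v,z)[:2] for u,v in c.reshape(-1,2)],np.float32)
for c in blobs(f,(18,110,90),(35,255,255)):
    r=cv2.minAreaRect(world(c,32)); print("yel",c.reshape(-1,2).mean(0),r)
for n,lo,hi,z in(("blue",(105,120,80),(120,255,255),105),):
    for c in blobs(f,lo,hi,300): print(n,c.reshape(-1,2).mean(0),cv2.minAreaRect(world(c,z)))
h=cv2.cvtColor(f,cv2.COLOR_RGB2HSV); print(h[205,313],h[239,313],h[283,240],h[291,222])
a=cv2.resize(f[185:300,160:345],None,fx=4,fy=4,interpolation=cv2.INTER_CUBIC)[:,:,::-1]
b=cv2.resize(f[205:345,340:520],None,fx=4,fy=4,interpolation=cv2.INTER_CUBIC)[:,:,::-1]
cv2.imwrite("pics/a.png",a);cv2.imwrite("pics/b.png",b)
E
```

```text
yel [404.7 321.4] ((364.26239013671875, -232.21926879882812), (50.7010498046875, 103.12692260742188), 52.1501579284668)
yel [312.3 238.6] ((571.77294921875, 36.324642181396484), (44.23720169067383, 61.873313903808594), 38.76118469238281)
yel [312.8 202.9] ((674.8898315429688, 42.94068908691406), (31.71544647216797, 44.57255554199219), 75.58705139160156)
yel [519.5 187.5] ((768.08251953125, -543.3637084960938), (39.90143585205078, 71.42009735107422), 78.92089080810547)
yel [296.8 138.4] ((866.375, 104.75370025634766), (53.49044418334961, 10.822439193725586), 87.01349639892578)
yel [297.  112.4] ((950.442626953125, 112.44265747070312), (52.808109283447266, 60.12835693359375), 8.748509407043457)
blue [604.  198.5] ((733.4780883789062, -738.9639892578125), (334.832763671875, 20.763185501098633), 0.1617569923400879)
blue [552.3 194.2] ((733.7697143554688, -601.0890502929688), (335.4044189453125, 21.567026138305664), 0.020606528967618942)
blue [204.4 179.8] ((698.4224853515625, 338.83612060546875), (225.4154052734375, 200.89329528808594), 14.77613353729248)
[ 28 145 165] [ 27 140 168] [ 0  3 92] [132  13 101]
```

View pics/a.png

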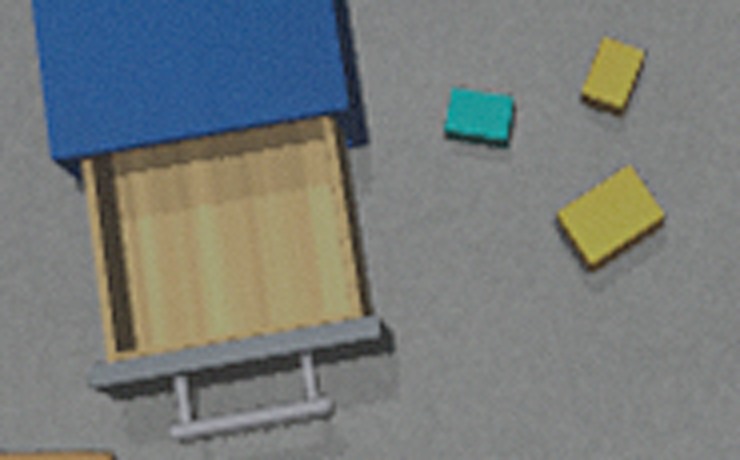

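View pics/b.png

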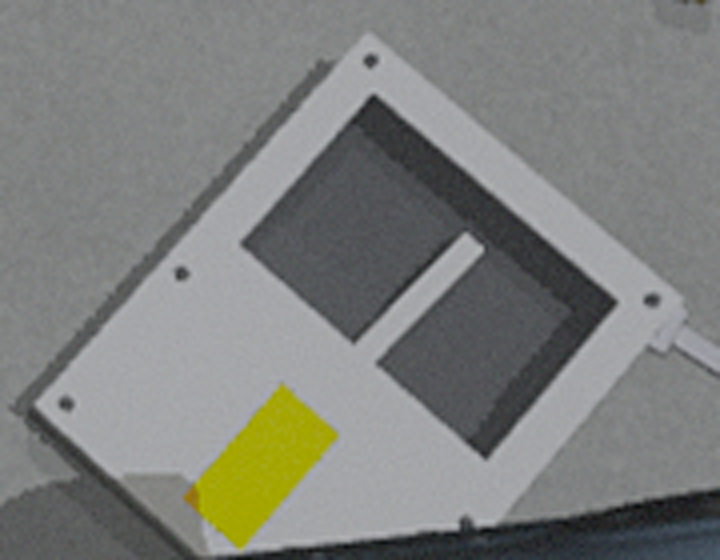

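Smaller brass block is at (313,204): its top measures 32 x 45 mm, which fits. The larger brass block at (313,239) is 62 x 44 mm, and the turquoise one is excluded, so (313,204) is the one meant. Crop b shows the opening corners and the bar with its front edge at about (458,265).

Run:
```python
from h import *
np.set_printoptions(precision=1,suppress=True)
f=cv2.imread("pics/top0.png")[:,:,::-1].copy()
A=lambda x,y:(x/4+160-.4,y/4+185-.4); B=lambda x,y:(x/4+340-.4,y/4+205-.4)
# opening (order near-left, far-left, far-right, near-right)
pc=np.array([B(243,243),B(373,95),B(617,303),B(485,457)])
W=np.array([ray("top",*p,91)[:2] for p in pc]);print("opening",W,W.mean(0))
for i in range(4): print(np.linalg.norm(W[i]-W[(i+1)%4]))
d=(W[1]-W[0]+W[2]-W[3]);ty=np.arctan2(d[1],d[0]);l=(W[1]+W[0]-W[2]-W[3]);print("tray yaw",ty,np.arctan2(l[1],l[0])-np.pi/2)
# bar
g=cv2.cvtColor(f,cv2.COLOR_RGB2GRAY);m=np.zeros_like(g)
q=pc.mean(0)+(pc-pc.mean(0))*.93
cv2.fillPoly(m,[q.round().astype(np.int32)],255)
m&=np.uint8(g>140)*255
ys,xs=np.nonzero(m);P=np.array([ray("top",u,v,53)[:2] for u,v in zip(xs,ys)],np.float32)
r=cv2.minAreaRect(P);print("bar",len(P),r)
c,s=np.cos(ty),np.sin(ty);T=W.mean(0)-70*np.array([c,s]);R=np.array([[c,s],[-s,c]])
print("tray",T,"bar corners in tray",(R@(cv2.boxPoints(r)-T).T).T)
# block
b=blobs(f,(18,110,90),(35,255,255))
for p in [(605,38),(645,50),(622,108),(583,95)]: print("blk",ray("top",*A(*p),32)[:2])
# drawer
ph=np.radians(14.78);c,s=np.cos(ph),np.sin(ph);Rc=np.array([[c,s],[-s,c]]);C=np.array([698.4,338.8])-7.5*np.array([c,s]);print("cab",C)
for n,p,z in(("handle",A(250,420),67),("handleL",A(175,432),67),("handleR",A(328,407),67),("frontL",A(95,372),91),("frontR",A(380,322),91)):
    w=ray("top",*p,z)[:2];print(n,w,Rc@(w-C))
for n,p,z in(("oilcap",(372,161),160),("mug",(103,235),90),("tubcap",(411,152),40),("wrench",(507,285),8),("wrench2",(558,318),8),("ctl",(297,150),100)):print(n,ray("top",*p,z)[:2])
```

```text
opening [[ 506.1 -203.5]
 [ 613.3 -286. ]
 [ 485.9 -450. ]
 [ 379.2 -365.6]] [ 496.1 -326.3]
135.20713577673183
207.66800499746964
136.14449994993237
205.86059151423865
tray yaw -0.6625963432018759 -0.6621909438617887
bar 240 ((486.9767150878906, -332.7686767578125), (16.73048973083496, 102.61221313476562), 48.211727142333984)
tray [ 440.9 -283.2] bar corners in tray [[ 15.  -15.7]
 [117.4 -22.5]
 [118.5  -5.8]
 [ 16.1   1. ]]
blk [700.5  50.8]
blk [693.9  21.6]
blk [650.   34.5]
blk [657.3  62.8]
cab [691.1 336.9]
handle [407.  262.9] [-293.6    1. ]
handleL [395.1 311.7] [-292.7   51.1]
handleR [419.7 212.2] [-294.3  -51.4]
frontL [428.3 363. ] [-247.5   92.3]
frontR [476.1 180.2] [-247.9  -96.7]
oilcap [ 763.8 -106.1]
mug [524.8 593.1]
tubcap [ 847.5 -227.7]
wrench [ 487.8 -517.1]
wrench2 [ 407.6 -657.4]
ctl [802.8  96.5]
```

```bash
python3 -m pendant '[[0,0.021,0.0306,0,-0.0344],[0,0.021,0.0306,0,-0.0344],[0,0.021,0.0306,0,-0.0344],[0,0.021,0.0306,0,-0.0344],[0,0.021,0.0306,0,-0.0344],[0,0.021,0.0306,0,-0.0344],[0,0.021,0.0306,0,-0.0344],[0,0.021,0.0306,0,-0.0344],[0,0.021,0.0306,0,-0.0344],[0,0.021,0.0306,0,-0.0344],[0,0.021,0.0306,0,-0.0344],[0,0.021,0.0306,0,-0.0344],[0,0.021,0.0306,0,-0.0344],[0,0.021,0.0306,0,-0.0344],[0,0.021,0.0306,0,-0.0344],[0,0.021,0.0306,0,-0.0344],[0,0.021,0.0306,0,-0.0344],[0,0.021,0.0306,0,-0.0344],[0,0.020,0.0306,0,-0.0344],[0,0.020,0.0306,0,-0.0344]]'
python3 -m pendant '[[0,0,0,0,0],[0,0,0,0,0],[0,0,0,0,0]]'
```

```text
t: 2.1
tool_pos: [675.9, 44.0, 230.6]
eef_rot: [[-0.261, -0.965, -0.001], [-0.965, 0.261, 0.0], [0.0, 0.001, -1.0]]
ft_force: [0.3, -0.0, 0.2]
grip_width: 85.3
t: 2.4
tool_pos: [674.8, 41.8, 230.8]
eef_rot: [[-0.261, -0.965, -0.002], [-0.965, 0.261, -0.0], [0.001, 0.002, -1.0]]
ft_force: [0.0, -0.4, -0.3]
grip_width: 85.3
```

```bash
python3 -m pendant '[[0,0,0,-0.04,0],[0,0,0,-0.04,0],[0,0,0,-0.04,0],[0,0,0,-0.04,0],[0,0,0,-0.03,0],[0,0,0,-0.02,0],[0,0,0,-0.014,0],[0,0,0,0,0],[0,0,0,0,0]]' 40
python3 -m pendant '[[255,0,0,0,0],[255,0,0,0,0],[255,0,0,0,0],[255,0,0,0,0],[255,0,0,0,0],[255,0,0,0,0],[255,0,0,0,0],[255,0,0,0,0]]'
```

```text
t: 3.3
tool_pos: [676.1, 41.8, 8.0]
eef_rot: [[-0.261, -0.965, 0.001], [-0.965, 0.261, -0.0], [-0.0, -0.001, -1.0]]
ft_force: [0.5, -0.7, 0.5]
grip_width: 85.4
t: 4.1
tool_pos: [676.2, 42.6, 8.3]
eef_rot: [[-0.26, -0.966, 0.002], [-0.966, 0.26, -0.0], [-0.0, -0.001, -1.0]]
ft_force: [-1.0, 0.2, 5.6]
grip_width: 31.3
```

```bash
python3 -m pendant '[[255,0,0,0.02,0],[255,0,0,0.035,0],[255,0,0,0.04,0],[255,0,0,0.04,0],[255,-0.0188,0.0313,0,0.0653],[255,-0.0188,0.0313,0,0.0653],[255,-0.0188,0.0313,0,0.0653],[255,-0.0188,0.0313,0,0.0653],[255,-0.0188,0.0313,0,0.0653],[255,-0.0188,0.0313,0,0.0653],[255,-0.0188,0.0313,0,0.0653],[255,-0.0188,0.0313,0,0.0653],[255,0,0,0,0],[255,0,0,0,0],[255,0,0,0,0]]'
python3 - <<'E'
from h import *
f=manip.grab_frame("top");g=manip.grab_frame("side")
cv2.imwrite("pics/c.png",np.hstack([cv2.resize(f[130:310,150:350],(400,360)),cv2.resize(g[100:280,200:400],(400,360))])[:,:,::-1])
E
```

```text
t: 5.6
tool_pos: [525.1, 292.3, 141.5]
eef_rot: [[0.256, -0.967, -0.001], [-0.967, -0.256, -0.001], [0.001, 0.001, -1.0]]
ft_force: [0.4, -0.3, -5.2]
grip_width: 31.4
```

View pics/c.png

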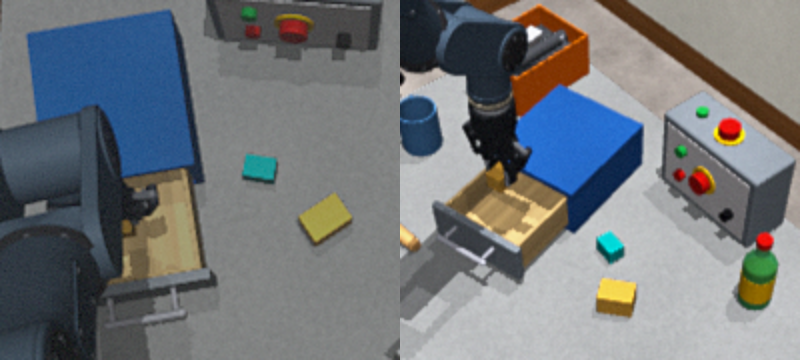

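The picture shows the block held over the drawer opening and the small brass block gone from the bench. Lowering and releasing.

```bash
python3 -m pendant '[[255,0,0,-0.03,0],[255,0,0,-0.03,0],[255,0,0,-0.02,0],[255,0,0,-0.015,0],[255,0,0,-0.008,0],[255,0,0,-0.006,0],[255,0,0,0,0],[255,0,0,0,0]]'
python3 -m pendant '[[100,0,0,0,0],[100,0,0,0,0],[100,0,0,0,0],[100,0,0,0,0],[100,0,0,0.02,0],[100,0,0,0.04,0],[100,0,0,0.04,0],[100,0,0,0.03,0],[255,0,0,0,0],[255,0,0,0,0]]'
```

```text
t: 6.5
tool_pos: [525.9, 293.2, 34.1]
eef_rot: [[0.256, -0.967, 0.002], [-0.967, -0.256, 0.001], [-0.0, -0.002, -1.0]]
ft_force: [0.8, -0.5, -4.5]
grip_width: 31.4
t: 7.5
tool_pos: [525.4, 293.1, 164.1]
eef_rot: [[0.256, -0.967, 0.002], [-0.967, -0.256, 0.001], [-0.0, -0.002, -1.0]]
ft_force: [-0.4, -0.5, 0.1]
grip_width: 23.8
```

```bash
python3 -m pendant '[[255,-0.0396,-0.0104,0,0],[255,-0.0396,-0.0104,0,0],[255,-0.0396,-0.0104,0,0],[255,-0.0396,-0.0104,0,0],[255,0,0,-0.04,0],[255,0,0,-0.04,0],[255,0,0,-0.035,0],[255,0,0,0,0],[255,0,0,0,0]]'
python3 - <<'E'
from h import *
f=manip.grab_frame("top");g=manip.grab_frame("side")
cv2.imwrite("pics/d.png",np.hstack([cv2.resize(f[170:350,150:350],(400,360)),cv2.resize(g[120:300,160:360],(400,360))])[:,:,::-1])
E
```

```text
t: 8.4
tool_pos: [365.5, 250.9, 47.4]
eef_rot: [[0.256, -0.967, -0.004], [-0.967, -0.256, -0.001], [0.0, 0.004, -1.0]]
ft_force: [0.8, -0.2, 1.0]
grip_width: 0.0
```

View pics/d.png

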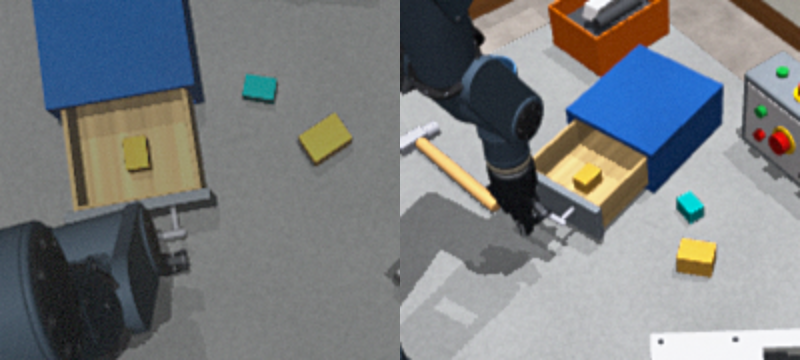

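Block lies flat in the drawer, and the closed fingers stand just in front of the handle. Pushing.

```bash
python3 -m pendant '[[255,0.00967,0.00255,0,0],[255,0.00967,0.00255,0,0],[255,0.00967,0.00255,0,0],[255,0.00967,0.00255,0,0],[255,0.00967,0.00255,0,0],[255,0.00967,0.00255,0,0],[255,0.00967,0.00255,0,0],[255,0.00967,0.00255,0,0],[255,0.00967,0.00255,0,0],[255,0.00967,0.00255,0,0],[255,0.00967,0.00255,0,0],[255,0.00967,0.00255,0,0],[255,0.00967,0.00255,0,0],[255,0.00967,0.00255,0,0],[255,0.00484,0.00128,0,0]]'
python3 -m pendant '[[255,0.0029,0.00077,0,0],[255,0.0029,0.00077,0,0],[255,0.0029,0.00077,0,0],[255,0.0029,0.00077,0,0]]'
```

```text
t: 10.0
tool_pos: [509.0, 288.8, 48.4]
eef_rot: [[0.256, -0.967, 0.002], [-0.967, -0.256, 0.001], [-0.0, -0.003, -1.0]]
ft_force: [-2.8, -1.2, 1.1]
grip_width: -0.2
t: 10.4
tool_pos: [518.5, 291.3, 48.3]
eef_rot: [[0.256, -0.967, -0.001], [-0.967, -0.256, -0.0], [0.0, 0.001, -1.0]]
ft_force: [-0.8, -1.0, 0.5]
grip_width: -0.0
```

```bash
python3 -m pendant '[[255,0.0019,0.0005,0,0],[255,0.0019,0.0005,0,0],[255,0.0019,0.0005,0,0]]'; python3 -m pendant '[[255,0.0015,0.0004,0,0],[255,0.001,0.0003,0,0]]'
```

```text
t: 10.7
tool_pos: [524.3, 292.9, 48.3]
eef_rot: [[0.256, -0.967, -0.0], [-0.967, -0.256, -0.0], [0.0, 0.0, -1.0]]
ft_force: [-1.3, -0.4, 0.3]
grip_width: -0.3
t: 10.9
tool_pos: [526.0, 293.4, 48.2]
eef_rot: [[0.256, -0.967, -0.002], [-0.967, -0.256, -0.001], [0.0, 0.002, -1.0]]
ft_force: [-3.5, -2.8, 2.7]
grip_width: 0.3
```

```bash
python3 -m pendant '[[255,0.0015,0.0004,0,0],[255,0.0015,0.0004,0,0]]'; python3 -m pendant '[[255,0.0015,0.0004,0,0],[255,0,0,0,0]]'
```

```text
t: 11.1
tool_pos: [526.0, 293.3, 48.1]
eef_rot: [[0.257, -0.966, -0.008], [-0.967, -0.257, -0.003], [0.001, 0.009, -1.0]]
ft_force: [-10.0, -3.3, 8.8]
grip_width: -0.1
t: 11.3
tool_pos: [526.0, 293.3, 48.2]
eef_rot: [[0.257, -0.966, -0.011], [-0.966, -0.257, -0.004], [0.001, 0.012, -1.0]]
ft_force: [-9.1, -3.9, 7.8]
grip_width: -0.2
```

```bash
python3 -m pendant '[[255,-0.0193,-0.0051,0,0],[255,-0.0193,-0.0051,0,0],[255,0,0,0.05,0],[255,0,0,0.05,0],[0,0,0,0.05,0]]'; python3 -m pendant '[[0,0.0002,-0.039,0,-0.0617],[0,0.0002,-0.039,0,-0.0617],[0,0.0002,-0.039,0,-0.0617],[0,0.0002,-0.039,0,-0.0617],[0,0.0002,-0.039,0,-0.0617],[0,0.0002,-0.039,0,-0.0617],[0,0.0002,-0.039,0,-0.0617],[0,0.0002,-0.039,0,-0.0617],[0,0.0002,-0.039,0,-0.0617],[0,0.0002,-0.039,0,-0.0617],[0,0.0002,-0.039,0,-0.0617],[0,0.0002,-0.039,0,-0.0617],[0,0.0002,-0.039,0,-0.0617],[0,0.0002,-0.039,0,-0.0617],[0,0.0002,-0.039,0,-0.0617],[0,0.0002,-0.039,0,-0.0617],[0,0,0,0,0],[0,0,0,0,0]]'
python3 - <<'E'
from h import *
np.set_printoptions(precision=1,suppress=True)
f=manip.grab_frame("top");g=manip.grab_frame("side")
cv2.imwrite("pics/e.png",np.hstack([cv2.resize(f[130:310,150:350],(400,360)),cv2.resize(g[240:420,260:460],(400,360))])[:,:,::-1])
cv2.imwrite("pics/e_top.png",f[:,:,::-1])
E
```

```text
t: 11.8
tool_pos: [493.2, 284.9, 199.9]
eef_rot: [[0.256, -0.967, 0.001], [-0.967, -0.256, 0.001], [-0.0, -0.001, -1.0]]
ft_force: [1.1, 0.4, 0.4]
grip_width: 13.5
t: 13.6
tool_pos: [496.1, -340.5, 198.2]
eef_rot: [[-0.667, -0.745, 0.001], [-0.745, 0.667, -0.0], [-0.0, -0.001, -1.0]]
ft_force: [0.8, 0.5, 0.2]
grip_width: 85.1
```

View pics/e.png

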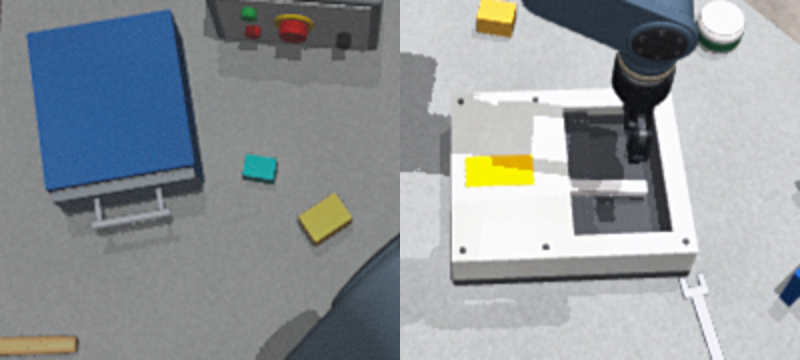

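The drawer is shut, with its grey front flush against the body. In the side view the bar's front end is at about (383.5,334); I'll cross-check that against the top-view estimate.

Run:
```python
from h import *
np.set_printoptions(precision=1,suppress=True)
c,s=np.cos(-.6625),np.sin(-.6625);T=np.array([440.9,-283.2]);R=np.array([[c,s],[-s,c]])
for p in((383.3,333.8),(345,334.5)):
    w=ray("side",*p,53)[:2];print(w,R@(w-T))
print(proj("side",[525.3,-366.8,53]))
# handle on top
g=cv2.imread("pics/e_top.png");w=ray("top",150+131/2,130+220/2,67)[:2];ph=np.radians(14.78);c,s=np.cos(ph),np.sin(ph);print("handle cab",np.array([[c,s],[-s,c]])@(w-[691.1,336.9]))
```

```text
[ 521.8 -371.4] [118.  -19.8]
[ 433.  -299.6] [  3.9 -17.8]
[383. 332.]
handle cab [-156.8    0.2]
```

```bash
python3 -m pendant '[[0,0,0,-0.04,0],[0,0,0,-0.04,0],[0,0,0,-0.03,0],[0,0,0,-0.02,0],[0,0,0,-0.02,0],[0,0,0,-0.01,0],[0,0,0,-0.009,0],[0,0,0,0,0],[0,0,0,0,0]]' 25
python3 -m pendant '[[255,0,0,0,0],[255,0,0,0,0],[255,0,0,0,0],[255,0,0,0,0],[255,0,0,0,0],[255,0,0,0,0],[255,0,0,0,0],[255,0,0,0,0],[255,0,0,0,0]]'
```

```text
t: 14.6
tool_pos: [496.4, -339.4, 30.0]
eef_rot: [[-0.665, -0.747, 0.001], [-0.747, 0.665, -0.001], [0.0, -0.001, -1.0]]
ft_force: [-0.2, 0.0, -0.3]
grip_width: 85.3
t: 15.5
tool_pos: [496.0, -339.6, 29.5]
eef_rot: [[-0.665, -0.747, 0.0], [-0.747, 0.665, -0.0], [0.0, -0.0, -1.0]]
ft_force: [0.1, -0.2, 3.3]
grip_width: 17.4
```

```bash
python3 -m pendant '[[255,0,0,0.005,0],[255,0,0,0.005,0],[255,0,0,0.005,0],[255,0,0,0.005,0],[255,0,0,0.005,0],[255,0,0,0.005,0],[255,0,0,0.005,0],[255,0,0,0.005,0]]'
python3 - <<'E'
from h import *
f=manip.grab_frame("top");g=manip.grab_frame("side")
cv2.imwrite("pics/f.png",np.hstack([cv2.resize(f[195:355,340:540],(400,320),interpolation=2),cv2.resize(g[260:420,280:480],(400,320),interpolation=2)])[:,:,::-1])
E
```

```text
t: 16.3
tool_pos: [495.9, -339.6, 69.6]
eef_rot: [[-0.665, -0.747, 0.0], [-0.747, 0.665, -0.001], [0.0, -0.0, -1.0]]
ft_force: [-1.1, -1.1, -3.1]
grip_width: 17.7
```

View pics/f.png

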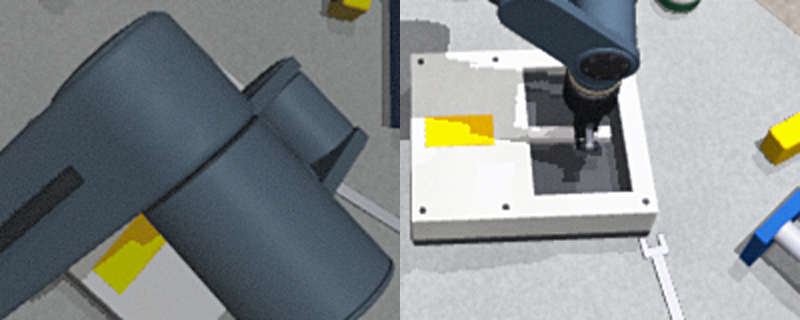

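```bash
python3 -m pendant '[[255,0,0,0.004,0],[255,0.0015,-0.0013,0.004,0],[255,0.0037,-0.0033,0.004,0],[255,0.0037,-0.0033,0.003,0],[255,0.0037,-0.0033,0.003,0],[255,0.0037,-0.0033,0.003,0]]'
python3 -m pendant '[[255,0.0037,-0.0033,0.003,0],[255,0.0037,-0.0033,0.003,0],[255,0.0037,-0.0033,0.003,0],[255,0.0037,-0.0033,0.003,0]]'
```

```text
t: 17.0
tool_pos: [512.7, -354.3, 90.6]
eef_rot: [[-0.665, -0.746, 0.0], [-0.746, 0.665, -0.0], [-0.0, -0.0, -1.0]]
ft_force: [-0.3, 0.1, -2.2]
grip_width: 17.5
t: 17.4
tool_pos: [527.4, -367.4, 102.6]
eef_rot: [[-0.665, -0.747, 0.0], [-0.747, 0.665, -0.0], [0.0, -0.0, -1.0]]
ft_force: [-0.1, 0.6, -2.8]
grip_width: 17.2
```

```bash
python3 -m pendant '[[255,0.0052,-0.0047,0.0029,0],[255,0.0052,-0.0047,0.0029,0],[255,0.0052,-0.0047,0.0029,0],[255,0.0052,-0.0047,0.0029,0],[255,0.0052,-0.0047,0.0029,0],[255,0.0052,-0.0047,0.0029,0]]'
python3 -m pendant '[[255,0.0052,-0.0047,0.0029,0],[255,0.0052,-0.0047,0.0029,0],[255,0.0052,-0.0047,0.0029,0],[255,0.0052,-0.0047,0.0029,0],[255,0.0052,-0.0047,0.0029,0],[255,0.0052,-0.0047,0.0029,0]]'
python3 - <<'E'
from h import *
f=manip.grab_frame("top");g=manip.grab_frame("side")
cv2.imwrite("pics/g.png",np.hstack([cv2.resize(f[195:355,340:540],(400,320),interpolation=2),cv2.resize(g[240:400,280:480],(400,320),interpolation=2)])[:,:,::-1])
E
```

```text
t: 18.0
tool_pos: [558.7, -395.7, 120.0]
eef_rot: [[-0.665, -0.747, 0.0], [-0.747, 0.665, -0.0], [0.0, -0.0, -1.0]]
ft_force: [0.6, 0.2, -1.7]
grip_width: 17.5
t: 18.6
tool_pos: [589.8, -423.8, 137.3]
eef_rot: [[-0.665, -0.746, 0.0], [-0.746, 0.665, 0.0], [-0.0, 0.0, -1.0]]
ft_force: [0.8, 1.0, -1.6]
grip_width: 17.3
```

View pics/g.png

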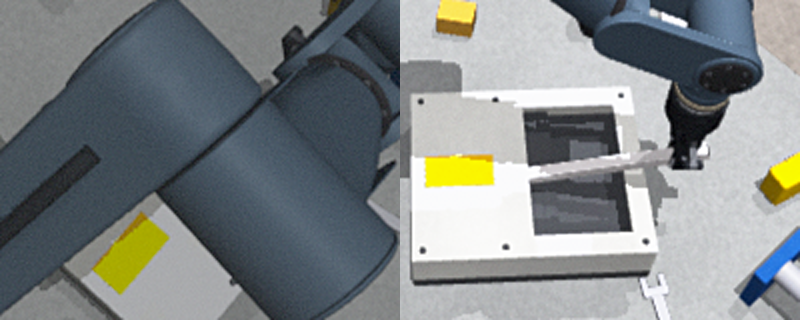

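The bar is through the opening, tilted, with its rear end at the near edge (about (530,175) in the crop). A little more forward, then straight up.

```bash
python3 -m pendant '[[255,0.0052,-0.0047,0.003,0],[255,0.0052,-0.0047,0.003,0],[255,0.0052,-0.0047,0.003,0],[255,0.0037,-0.0033,0.003,0],[255,0,0,0.005,0],[255,0,0,0.005,0],[255,0,0,0.01,0],[255,0,0,0.01,0]]' 60
python3 -m pendant '[[255,0,0,0.02,0],[255,0,0,0.02,0],[255,0,0,0.02,0],[255,0,0,0.02,0],[255,0,0,0.02,0],[255,0,0,0.02,0],[255,0,0,0.02,0],[255,0,0,0.01,0],[255,0,0,0,0],[255,0,0,0,0],[255,0,0,0,0],[255,0,0,0,0],[255,0,0,0,0]]'
python3 - <<'E'
from h import *
f=manip.grab_frame("top");g=manip.grab_frame("side")
cv2.imwrite("pics/h.png",np.hstack([cv2.resize(f,(400,300),interpolation=3),cv2.resize(g[170:395,230:530],(400,300),interpolation=2)])[:,:,::-1])
print(manip.read_state()["qd"].round(4))
E
```

```text
t: 19.5
tool_pos: [608.6, -440.7, 180.0]
eef_rot: [[-0.665, -0.747, -0.0], [-0.747, 0.665, 0.0], [-0.0, 0.0, -1.0]]
ft_force: [-0.1, 0.2, -0.8]
grip_width: 16.9
t: 20.8
tool_pos: [608.5, -440.7, 327.9]
eef_rot: [[-0.665, -0.746, -0.001], [-0.746, 0.665, 0.001], [-0.0, 0.002, -1.0]]
ft_force: [0.4, -0.3, -1.2]
grip_width: 16.6
[-0.0002 -0.0047 -0.0055 -0.001   0.0026 -0.0002]
```

View pics/h.png

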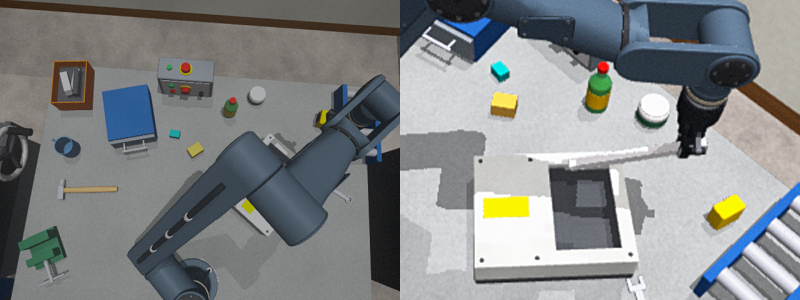

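Run:
```python
from h import *
G=np.array([608.5,-440.7,343])
for t in np.arange(0,.9,.1):
    P=G-220*np.array([np.cos(t)*.7456,-np.cos(t)*.6664,np.sin(t)]); print(round(t,1),proj("side",P).round(),P.round())
g=manip.grab_frame("side");s=manip.read_state();print(s["t"],s["grip_width"],s["qd"].round(3))
```

```text
0.0 [354. 277.] [ 444. -294.  343.]
0.1 [354. 282.] [ 445. -295.  321.]
0.2 [354. 287.] [ 448. -297.  299.]
0.3 [356. 291.] [ 452. -301.  278.]
0.4 [358. 295.] [ 457. -306.  257.]
0.5 [361. 299.] [ 465. -312.  238.]
0.6 [365. 303.] [ 473. -320.  219.]
0.7 [369. 306.] [ 483. -329.  201.]
0.8 [374. 309.] [ 494. -339.  185.]
20.95 16.328931642879184 [-0.    -0.006 -0.001  0.001 -0.001 -0.001]
```

```bash
python3 -m pendant '[[255,0,0,0,0],[255,0,0,0,0],[255,0,0,0,0],[255,0,0,0,0],[255,0,0,0,0],[255,0,0,0,0],[255,0,0,0,0],[255,0,0,0,0],[255,0,0,0,0],[255,0,0,0,0]]'
python3 - <<'E'
from h import *
a=cv2.imread("pics/h.png")[:,400:].astype(int)
g=manip.grab_frame("side");b=cv2.resize(g[170:395,230:530],(400,300),interpolation=2)[:,:,::-1].astype(int)
d=np.abs(a-b).max(2)[130:200,140:320];print((d>60).sum())
print(manip.read_state()["grip_width"]);manip.hand_in()
E
```

```text
t: 21.95
tool_pos: [608.8, -440.9, 329.1]
eef_rot: [[-0.665, -0.747, 0.0], [-0.747, 0.665, -0.0], [0.0, -0.0, -1.0]]
ft_force: [0.6, -0.5, -1.0]
grip_width: 16.8
2
16.605959063650577
the job is handed in; nothing more can be done
```

The job is done and handed in at about 22 s of the 67 s allowed. The interface gave no verdict.

- **Block:** The smaller brass block, not the larger or the turquoise one, lies flat in the drawer, seen there before I pushed it shut.
- **Drawer:** I pushed the handle until it met a firm stop at about 10 N. The picture shows the front flush. The handle measured about 157 mm in front of the cabinet's centre; fully shut should be 155 mm, and the difference is within measuring error.
- **Bar:** It came up through the opening front end first, tilted, with wrist force up to about 3 N in the readings taken. It is held at 60 N, tilted about 0.3 rad, with its rear end about 278 mm above the bench. That is well over the 121 mm needed (91 mm cover plus 30 mm).
- **Last checks:** Over about 1 s the bar did not move in the side view. The gripper opening read 16.6 mm against a nominal 18 mm. It read about 17.4 mm at the first, lighter grip, so this is probably fingers giving under the harder grip.
- **Disagreement:** Before the grasp, the two cameras differed by about 6 mm on the bar's sideways position. The open jaws took that up.
- **Other things on the bench:** I saw no sign of them having moved, but I did not measure them.

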